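# Return the drained parts basket to the ultrasonic bath

### The job

Unhook the wire basket of brass fittings from under the shelf of the draining rack and seat it in the ultrasonic bath, turned the one way round in which the holes in its two ears fit over the bath's locating pegs, so that both ears lie flat on the ledges. Keep the basket upright so that no fitting spills, lower it all the way home before you let go, and leave the beaker, jar and timer standing where they are.

Things in the scene. Friction and masses are not known exactly. Their poses are not given: they have to be found in the camera images.
- basket: Stainless wire basket of brass nuts (fixed in it), 0.22 kg, balanced at its middle. Body 100 long (x) x 60 wide (y) x 50 high, flat upright sides, may be gripped across the 60. Origin: centre of the underside, z up. With an ear at each end it is 144 long. It starts hung in the rack's hook, underside 45 above the worktop, its -x end to the rack's open side.
- handle (a point): Centre of the basket's handle bar: basket x 0, y 0, z 110 mm (60 above the rim). Round black bar, 12 diameter, along basket y from -24 to +24, on thin legs at y = +-27 that rise from the sides at x = 0.
- ear_two (a point): Underside of the basket's two-hole ear, midway between the holes: basket x +61, y 0, z 46 mm. Each ear is a plate 22 (x) x 50 (y) x 4 thick, top level with the rim; this one has two 11 mm holes at y = +-14.
- ear_one (a point): Underside of the basket's one-hole ear, at the centre of its single 11 mm hole: basket x -61, y 0, z 46 mm.
- rack: Draining rack of steel rod, fixed. Origin: on the worktop, straight below the hook's seat; it is open along its own -x. Drip tray at its foot (x -90 to +72, y +-69, 15 high), foot rods to x -95 and y +-77; two posts at x +38, y +-74, 10 thick, with braces up to the shelf; the basket hangs between them.
- shelf_front (a point): Middle of the front edge of the rack's shelf, at its underside: rack x -19, y 0, z 195 mm. The shelf runs from here to x +67, y +-77, top at 203, and carries a vial rack (x 6 to 62, y +-75, up to 255 high). It covers the handle from above while the basket hangs; the basket's -x end stands out in front of it.
- hook (a point): Centre of the handle bar when hung: rack x 0, y 0, z 155 mm. The hook is a flat strap 34 wide (y) that comes down from the shelf behind the bar (+x), passes under it and turns up in front (-x) in a lip 12 high, level with the bar's top; 2 mm play each way in x. To unhook, lift more than 12 (34 is free above the bar), then draw out along rack -x.
- bath: Bench-top ultrasonic bath, dry, fixed; white housing 130 deep (x) x 208 wide (y), control panel facing its -x (knobs to x -78), drain cock at the back (to x +86). Origin: centre of the footprint on the worktop, z up. Seated, the basket's +x points along bath +y, its origin at bath x 0, y 0, z 58, its handle bar at z 168.
- bath_mouth (a point): Centre of the bath's mouth, level with the ledges: bath x 0, y 0, z 104 mm. Grey raised rim at height 122; inside it a sunk recess 80 (x) x 152 (y) with steel ledges at 104; in that the tank opening 72 (x) x 112 (y), floor at 33. The rim leaves no room for fingers beside the basket's sides.
- pegs_two (a point): On the ledge midway between the two locating pegs (bath x 0, y +61, z 104 mm; the pegs at x = +-14). Pegs are 8 diameter and 14 high, the top 6 tapered to 3.
- peg_one (a point): On the ledge at the single locating peg (bath x 0, y -61, z 104 mm), same size.
- timer: Bystander: white bench timer standing on edge, 26 (x) x 62 (y) x 62 high; origin: centre of its underside. Loose.
- monitor_foot (a point): Middle of the front edge of the monitor's foot, a fixed plate 250 wide (y) and 12 high that runs from here to world x 0.78. The screen stands over it at world x 0.67, y -0.30 to +0.21, from 72 to 372 above the worktop. Tall instruments flank the worktop beyond about y -0.45 and +0.47. Never moves.
- beaker: Bystander: small clear beaker, 54 diameter x 65 high; origin: centre of its underside. Loose.
- cap_jar: Bystander: clear jar of caps with a black lid, 45 diameter x 60 high; origin: centre of its underside. Loose.

How it is judged:
By the outcome, as a careful person would: the job done as asked, in the order asked, and still so for the second after the job is handed in, with the robot touching nothing.
It also fails if it takes over 67 s, if anything falls off the work surface, if the arm or the gripper's body presses on something with over 40 N, if the wrist force passes 120 N, or if a joint passes its speed limit or range.

### The arm

A 6-joint arm with a two-finger parallel gripper is mounted at the origin on a cart in front of the work surface, level with it; the furniture and walls round the work are solid. World frame = base frame: x ahead of the robot, y to its left, z up, the work surface at z = 0. Lengths are in m, angles in degrees, forces in N, time in s.
With the tool pointing down it reaches from about 0.425 to 0.925 m from the base axis. Payload 12.5 kg.
Tool frame: the origin (TCP) lies at the very end of the fingers, on their centre line; the grasp point (between the pads) lies r.hold_point_z behind it (r.hold_point_z is the distance from the TCP to the grasp point, in m); z points along the fingers, y is the line along which they close (so a half turn about z gives the same grasp; the last joint's range is limited). The gripper opens to 85 mm and grips with 20 to 120 N. Pads are 22 mm wide; open, the fingers measure 114 mm over their backs; the gripper's body (76 mm by 85 mm) begins 54 mm behind the grasp point. The pads swing forward as they close: fully open they stand 13 mm farther back than shut.
Start: joints at [66.429, 28.126, 89.318, -0, 62.55, -6.05], TCP at [0.188, 0.596, 0.231] pointing down, gripper open.
Joint ranges: [-177.58, 177.58], [-47.91, 125.51], [2.72, 160], [-65.01, 245.01], [3.68, 167.84], [-153.87, 153.87]. Speed limits (degrees/s): [127.2, 127.2, 159.86, 180, 180, 180].

### API

Orientations are given as a 3x3 rotation matrix whose columns are the frame's x, y, z axes.
In Python, from station import r, grab_frame, camera_params, hand_in, find_in gives the robot as it stands.
- The arm moves only by the shell command python3 -m creep 'ROWS' [OPENING] [FORCE]. ROWS is JSON, a list of rows, each a list of 2 entries, a list of its own where there are three numbers: the shift along the world's x, y, z in cm, then the turn, a rotation vector about the world's x, y, z in rad. In form: [[[tx, ty, tz], [ax, ay, az]], ...]. A call has 1 to 12 rows; each row is the pose to reach, as a shift and turn from the pose commanded when the call began; what a row does not reach only later rows make up. A row lasts 1/8 s, in which the tool goes at most 62.5 mm and 10.7 degrees, less where a joint would pass 70% of its speed; a pose out of reach is approached as far as the arm can. A call with a gripper value outside its range is refused whole. OPENING is the opening, from -1 (shut) to 1 (fully open), set as the call begins (- or left out, the last holds). The fingers move at their own pace and stop on an object; FORCE is the grip in N (left out, the last holds). Time passes only in rows, so rows that repeat a pose let the fingers close. It gives the time, the measured TCP pose, the force, the opening and the grip force at its end, in the units of the state.
- r.sense(): the state, without advancing time (a new reading comes with each control period).
- grab_frame(name): name is "scene" or "top" or "wrist"; returns (picture, depth): 400x640x3 uint8, blue, green, red; 400x640 float32, m along the optical axis (not along the pixel's ray), 0 where there is no reading.
- camera_params(name): a dict with "fx", "fy", "cx", "cy" (pixels), "R" (3x3) and "t" (3): a world point X has camera coordinates R X + t; the wrist camera has in their place "mount" (4x4, takes a point from camera to tool coordinates, whose origin is the TCP and whose axes are the flange's). Camera axes: x right, y down, z forward; pixel columns grow to the right and rows downward; lengths in m; the calibration is good to about 2 mm. A picture is of the moment at which its call begins: read the wrist's pose just before it. camera_params takes no time and is no camera call.
- hand_in(): hands the job in; it is judged then, once.
Trained networks look in the newest picture that a camera, given by its name, has taken for a name from the list of things; names that differ only in an ending like _2 or _b are one class to them, and where a whole thing is asked for, a point or a joint stands for the part that bears it (a point fixed in the world has none). Each returns a list of dicts, best first, with "confidence" (0 to 1); they miss things now and then, are a little off and sometimes report something else, mostly with a low value. They report only what shows in the picture. A call takes as long as a camera call.
- find_in(camera, label): "bbox" ([left, top, right, bottom] in pixels, round what is visible of it).
The state is a dict: "t": time; "joints": joint angles; "qd": joint speeds; "joint_torque": joint torques, N m; "tcp_pos": TCP position; "orientation": TCP orientation; "ft_force": force on the tool from outside, world axes, zero at the start; "wrist_torque": the same for the moment, N m; "finger_gap": finger opening in m; "gripper_force": force on a finger pad.
Only numpy, scipy, OpenCV 4.12 (cv2) and the standard library are available. Lean on these libraries where they do the work, as an engineer would, in place of code of your own. Each camera call takes 0.05 s, during which the arm holds its last target. There are 200 camera calls.

## Working session

There is one attempt and no reset: what is moved stays moved. The work goes in short steps, Python scripts to look and compute and a shell command to move; the robot and the scene stay as the last step left them, time stands still between calls to the robot, and variables do not carry over. Pictures are saved under pics/ and viewed, at most 13 in all, crops included, and the job is handed in when it is done.

```bash
ls; mkdir -p pics; cat > h.py <<'E'
import numpy as np, cv2
from station import r, grab_frame, camera_params, hand_in, find_in
def world(cam,u,v,d,st=None):
    c=camera_params(cam); p=np.stack([(u-c['cx'])/c['fx']*d,(v-c['cy'])/c['fy']*d,d],-1)
    if cam=='wrist':
        M=np.array(c['mount']); st=st or r.sense()
        return (p@M[:3,:3].T+M[:3,3])@np.array(st['orientation']).T+np.array(st['tcp_pos'])
    return (p-np.array(c['t']))@np.array(c['R'])
def proj(cam,X):
    c=camera_params(cam); p=np.asarray(X)@np.array(c['R']).T+np.array(c['t'])
    return p[...,0]/p[...,2]*c['fx']+c['cx'],p[...,1]/p[...,2]*c['fy']+c['cy']
E
python3 - <<'E'
from h import *
print(r.sense(), r.hold_point_z)
for cam in ['scene','top']:
    im,d=grab_frame(cam); cv2.imwrite(f'pics/{cam}0.png',im); np.save(f'{cam}0.npy',d)
    c=camera_params(cam);print(cam,-np.array(c['R']).T@np.array(c['t']),np.array(c['R'])[2])
    for l in ['basket','handle','ear_two','ear_one','rack','shelf_front','hook','bath','bath_mouth','pegs_two','peg_one','timer','monitor_foot','beaker','cap_jar']:
        for o in find_in(cam,l)[:1]:
            b=o['bbox'];u,v=(b[0]+b[2])/2,(b[1]+b[3])/2
            print(l,np.round(b),round(o['confidence'],2),np.round(world(cam,u,v,d[int(v),int(u)]),3))
E
```

```text
pics
{'t': 0.0, 'joints': array([ 6.64292676e+01,  2.81652699e+01,  8.93502709e+01, -5.15542625e-04,
        6.25517025e+01, -6.05161174e+00]), 'qd': array([-0.03268187,  0.04748855,  0.0018056 ,  0.00245867,  0.05786084,
       -0.02104042]), 'joint_torque': array([ 2.31318672e-04, -6.18418980e+01, -2.61607021e+01, -1.06702562e-04,
        3.86057189e-03,  2.16348172e-05]), 'tcp_pos': array([0.18803729, 0.59579431, 0.2307147 ]), 'orientation': array([[-9.53617770e-01,  3.01019826e-01, -4.61988902e-04],
       [ 3.01020158e-01,  9.53617167e-01, -1.07889335e-03],
       [ 1.15792259e-04, -1.16791984e-03, -9.99999311e-01]]), 'ft_force': array([ 0.19384683, -0.36203333,  0.11308722]), 'wrist_torque': array([-0.02996358,  0.02258431, -0.03697239]), 'gripper_force': 0.0, 'finger_gap': 0.08518799436361518} 0.0187
scene [-0.04708192 -0.85507965  1.09880119] [ 0.40135277  0.62097042 -0.67328426]
handle [255. 158. 299. 201.] 0.88 [0.541 0.293 0.07 ]
ear_two [258. 160. 298. 202.] 0.8 [0.58  0.36  0.001]
ear_one [256. 160. 298. 202.] 0.93 [0.574 0.354 0.006]
rack [249. 125. 314. 223.] 0.58 [0.556 0.285 0.091]
shelf_front [248. 123. 314. 224.] 0.91 [0.556 0.289 0.09 ]
hook [249. 121. 314. 222.] 0.82 [0.561 0.293 0.092]
bath [346. 251. 406. 335.] 0.64 [ 0.49  -0.279  0.122]
bath_mouth [350. 249. 404. 337.] 0.72 [ 0.494 -0.279  0.119]
pegs_two [346. 251. 410. 332.] 0.75 [ 0.498 -0.277  0.119]
peg_one [350. 246. 412. 337.] 0.61 [ 0.504 -0.281  0.118]
timer [276. 248. 296. 277.] 0.61 [ 0.385 -0.024  0.062]Traceback (most recent call last):
  File "<stdin>", line 7, in <module>
ValueError: it knows: basket, bath, bath_mouth, beaker, cap_jar, ear_one, ear_two, handle, hook, peg_one, pegs_two, rack, shelf_front, timer
```

View pics/scene0.png

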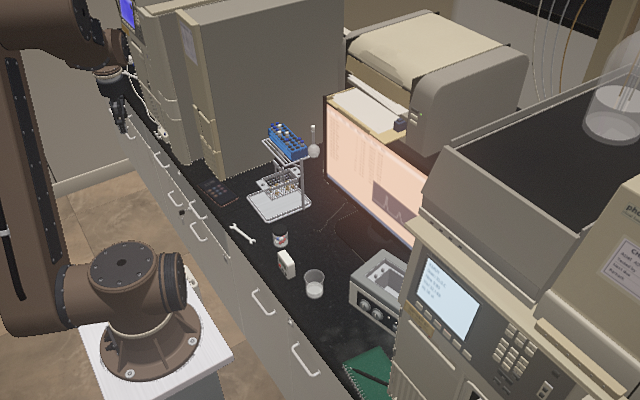

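The scene view shows the rack at about (280,185) with the basket under its shelf. The bath is at (380,285), and the jar, timer and beaker stand between them at (280,238), (287,262) and (314,284).

```bash
python3 - <<'E'
from h import *
cam='top'
im,d=grab_frame(cam); cv2.imwrite(f'pics/{cam}0.png',im); np.save(f'{cam}0.npy',d)
c=camera_params(cam);print(cam,c,-np.array(c['R']).T@np.array(c['t']))
for l in ['basket','handle','ear_two','ear_one','rack','shelf_front','hook','bath','bath_mouth','pegs_two','peg_one','timer','beaker','cap_jar']:
        for o in find_in(cam,l)[:1]:
            b=o['bbox'];u,v=(b[0]+b[2])/2,(b[1]+b[3])/2
            print(l,np.round(b),round(o['confidence'],2),np.round(world(cam,u,v,d[int(v),int(u)]),3))
E
```

```text
top {'fx': 419.9278267520714, 'fy': 419.9278267520714, 'cx': 313.49336712387577, 'cy': 201.73598782728226, 'R': array([[ 0.01031172, -0.99989196, -0.01047512],
       [-0.99217285, -0.00892727, -0.12455256],
       [ 0.12444559,  0.01167748, -0.99215772]]), 't': array([-0.00681154,  0.5241883 ,  1.23446397])} [ 0.36653204 -0.01654666  1.29000059]
handle [207. 189. 236. 218.] 0.7 [0.519 0.283 0.004]
ear_two [209. 188. 234. 217.] 0.91 [0.519 0.275 0.043]
rack [182. 160. 255. 227.] 0.87 [0.523 0.247 0.2  ]
shelf_front [181. 160. 259. 227.] 0.64 [0.523 0.242 0.203]
hook [178. 163. 254. 230.] 0.86 [0.541 0.3   0.008]
bath [369. 160. 452. 220.] 0.57 [ 0.563 -0.295  0.031]
bath_mouth [371. 160. 454. 219.] 0.56 [ 0.564 -0.301  0.033]
pegs_two [365. 161. 457. 220.] 0.72 [ 0.561 -0.297  0.026]
peg_one [370. 162. 456. 222.] 0.72 [ 0.558 -0.303  0.029]
timer [366. 160. 454. 219.] 0.18 [ 0.565 -0.294  0.031]
beaker [340. 226. 360. 247.] 0.71 [ 0.42  -0.114  0.018]
cap_jar [272. 219. 288. 238.] 0.46 [0.441 0.095 0.06 ]
```

View pics/top0.png

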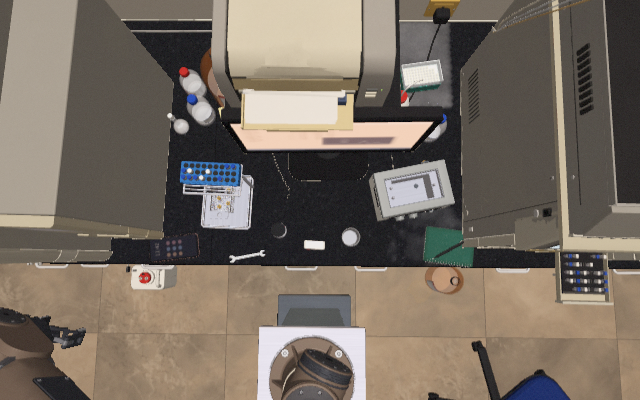

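The top view shows the rack's shelf and vial rack at about (212,177), with the tray and basket end at (225,205). The bath is at (412,188), turned slightly. Next I'll fit poses from the depth.

```bash
python3 - <<'E'
from h import *
from scipy.ndimage import zoom
P=[];C=[]
vv,uu=np.mgrid[:400,:640]
for cam in ['top','scene']:
    d=np.load(cam+'0.npy'); W=world(cam,uu,vv,d); W[d==0]=9
    def rect(m,n):
        p=W[m][:,:2].astype(np.float32)*1000
        if len(p)<10: print(cam,n,len(p));return
        print(cam,n,len(p),[np.round(x,1) for x in cv2.minAreaRect(p)], 'z',W[m][:,2].mean().round(4))
    x,y,z=W[...,0],W[...,1],W[...,2]
    rk=(x>.4)&(x<.66)&(y>.15)&(y<.42); bt=(x>.38)&(x<.66)&(y<-.13)&(y>-.42)
    rect(rk&(z>.19)&(z<.3),'shelf+vials'); rect(rk&(z>.23)&(z<.3),'vialtop')
    rect(rk&(z>.195)&(z<.21),'shelf');rect(rk&(z>.008)&(z<.022),'tray')
    rect(bt&(z>.115)&(z<.13),'bath rim'); rect(bt&(z>.1)&(z<.109),'ledge');rect(bt&(z>.02)&(z<.045),'floor')
    rect(bt&(z>.09)&(z<.13),'bath top')
    for n,c,h in [('timer',(.385,-.02),.03),('beaker',(.42,-.11),.02),('jar',(.44,.095),.03)]:
        rect((abs(x-c[0])<.07)&(abs(y-c[1])<.05)&(z>h)&(z<.09),n)
a=cv2.imread('pics/top0.png')[150:240,170:270]; b=cv2.imread('pics/top0.png')[150:240,360:460]
s=cv2.imread('pics/scene0.png')
o=np.hstack([cv2.resize(a,(400,300)),cv2.resize(b,(400,300))])
o2=np.hstack([cv2.resize(s[120:225,240:320],(400,300)),cv2.resize(s[240:340,335:425],(400,300))])
cv2.imwrite('pics/c1.png',np.vstack([o,o2]))
E
```

```text
top shelf+vials 1688 [array([560.5, 263.4]), array([ 83.9, 157. ]), np.float64(0.2)] z 0.229
top vialtop 1219 [array([573. , 264.2]), array([151.2,  55.3]), np.float64(87.8)] z 0.2382
top shelf 374 [array([560.4, 263.9]), array([ 83.8, 156.2]), np.float64(0.4)] z 0.2014
top tray 512 [array([498.6, 303.3]), array([163.1, 275.4]), np.float64(15.4)] z 0.0109
top bath rim 1903 [array([ 556., -284.]), array([130.5, 208.4]), np.float64(11.8)] z 0.1206
top ledge 447 [array([ 548.7, -282.1]), array([116.6, 202. ]), np.float64(11.9)] z 0.1035
top floor 840 [array([ 527.2, -289. ]), array([290.7, 265.5]), np.float64(82.7)] z 0.0324
top bath top 2567 [array([ 555.7, -283.9]), array([131.9, 210.2]), np.float64(11.5)] z 0.1161
top timer 176 [array([395.9,  -4.8]), array([60. , 23.9]), np.float64(86.5)] z 0.0601
top beaker 145 [array([ 419.5, -110.8]), array([49.7, 49.8]), np.float64(0.3)] z 0.0467
top jar 186 [array([438.8, 101.7]), array([43.3, 40.7]), np.float64(0.9)] z 0.0567
scene shelf+vials 1114 [array([589.9, 261. ]), array([159.4, 144.6]), np.float64(87.8)] z 0.2269
scene vialtop 606 [arr
[... 189 characters left out ...]
 294.4]), array([247.8, 257.4]), np.float64(90.0)] z 0.0113
scene bath rim 1163 [array([ 548.8, -258.7]), array([135.3, 155.5]), np.float64(12.0)] z 0.1225
scene ledge 340 [array([ 537.6, -261.5]), array([108.9, 151.2]), np.float64(11.8)] z 0.1048
scene floor 405 [array([ 487.7, -281.6]), array([291.8, 194.2]), np.float64(85.2)] z 0.0321
scene bath top 1866 [array([ 548.9, -259.2]), array([135.3, 156.6]), np.float64(12.0)] z 0.1154
scene timer 263 [array([394.3,  -6. ]), array([66.5, 25.7]), np.float64(86.7)] z 0.0545
scene beaker 425 [array([ 419.3, -111.2]), array([55.5, 52.8]), np.float64(28.1)] z 0.0456
scene jar 228 [array([437.3,  98.5]), array([45.8, 41.7]), np.float64(59.7)] z 0.0523
```

View pics/c1.png

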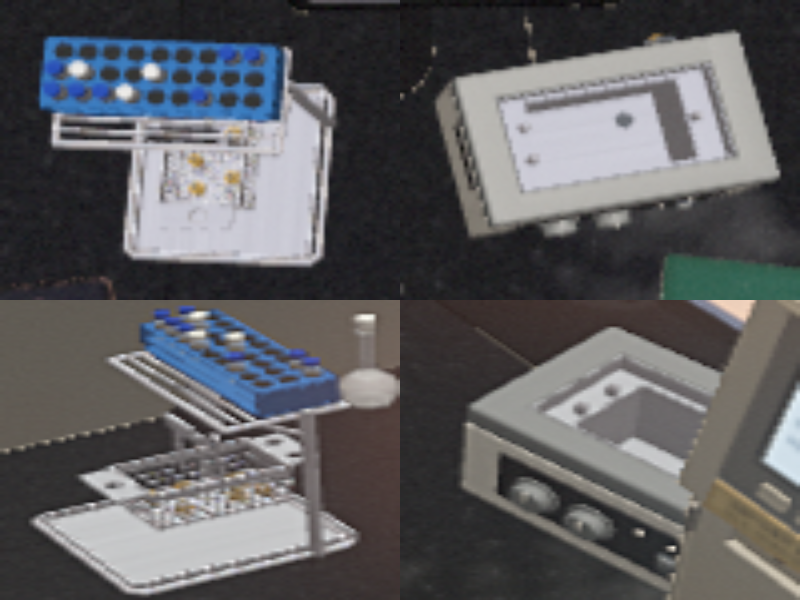

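The crops show the ear with one hole on the rack's open side, and the bath's two pegs at its left (+y) end with the single peg at its right. The bath centre is about (0.556, -0.284), yaw 11.8°. The rack is about (0.537, 0.265), yaw about -2°.

The plan:
1. Grip the body sides with a tilted tool.
2. Lift and draw the basket out, then set it down in the clear.
3. Regrip by the handle from above and seat it.

```bash
cat >> h.py <<'E'
from scipy.spatial.transform import Rotation as Ro
def toolR(yaw,tilt,flip=False):
    "tool heading yaw (deg, horizontal lean direction), tilt from vertical; tool y = lateral"
    a,t=np.radians([yaw,tilt]); h=np.array([np.cos(a),np.sin(a),0]); l=np.array([-np.sin(a),np.cos(a),0])
    z=np.sin(t)*h-np.cos(t)*np.array([0,0,1.]); y=-l if flip else l
    return np.stack([np.cross(y,z),y,z],1)
def go(p,R):
    s=r.sense(); d=(np.array(p)-s['tcp_pos'])*100
    w=Ro.from_matrix(R@np.array(s['orientation']).T).as_rotvec()
    print('shift cm',np.round(d,2),'rot',np.round(w,3),'rows>=',max(np.linalg.norm(d)/6.25,np.degrees(np.linalg.norm(w))/10.7).round(1))
E
python3 - <<'E'
from h import *
print(camera_params('wrist'))
R=toolR(-2,40); G=np.array([.505,.266,.080]); go(G+(.0187-.13)*R[:,2],R)
vv,uu=np.mgrid[:400,:640]
W=world('top',uu,vv,np.load('top0.npy'));x,y,z=W[...,0],W[...,1],W[...,2]
for Y in(-.08,-.04,0.04): 
    m=(abs(y-Y)<.004)&(x>.45)&(x<.64)&(z<.05); o=np.argsort(x[m]); print(Y,[(a,b) for a,b in zip(x[m][o].round(3)[::4],z[m][o].round(3)[::4])])
m=(z>.088)&(z<.101)&(x>.42)&(x<.58)&(y>.2)&(y<.33); print(np.c_[W[m]][:, :2].min(0),W[m].max(0),cv2.minAreaRect((W[m][:,:2]*1000).astype(np.float32)))
E
```

```text
{'fx': 330.12007881412023, 'fy': 330.12007881412023, 'cx': 321.4671827224954, 'cy': 201.82154041279153, 'mount': array([[ 1.85861850e-03, -9.44428546e-01, -3.28711524e-01,
         8.51231092e-02],
       [ 9.99998271e-01,  1.73783363e-03,  6.61235076e-04,
        -1.41144836e-03],
       [-5.32433388e-05, -3.28712185e-01,  9.44430144e-01,
        -1.44374678e-01],
       [ 0.00000000e+00,  0.00000000e+00,  0.00000000e+00,
         1.00000000e+00]])}
shift cm [ 24.54 -32.75  -6.61] rot [-0.119 -0.69   0.26 ] rows>= 6.6
-0.08 [(np.float64(0.451), np.float64(-0.001)), (np.float64(0.454), np.float64(-0.002)), (np.float64(0.457), np.float64(-0.002)), (np.float64(0.463), np.float64(-0.002)), (np.float64(0.466), np.float64(-0.002)), (np.float64(0.469), np.float64(-0.001)), (np.float64(0.476), np.float64(-0.001)), (np.float64(0.479), np.float64(-0.001)), (np.float64(0.482), np.float64(-0.004)), (np.float64(0.488), np.float64(0.002)), (np.float64(0.491), np.float64(-0.001)), (np.float64(0.495), np.float64(-0.006)), (np.float64(0.5), np.float64(-0.001)), (np.float64(0.503), np.float64(-0.001)
[... 4273 characters left out ...]
float64(-0.003)), (np.float64(0.564), np.float64(0.001)), (np.float64(0.568), np.float64(-0.003)), (np.float64(0.575), np.float64(-0.003)), (np.float64(0.581), np.float64(-0.001)), (np.float64(0.588), np.float64(-0.005)), (np.float64(0.594), np.float64(-0.004)), (np.float64(0.597), np.float64(0.012)), (np.float64(0.603), np.float64(0.016)), (np.float64(0.61), np.float64(0.012)), (np.float64(0.616), np.float64(0.014)), (np.float64(0.623), np.float64(0.011)), (np.float64(0.629), np.float64(0.012)), (np.float64(0.635), np.float64(0.013))]
[0.46693286 0.23451728] [0.56102208 0.29793743 0.10061644] ((514.8101806640625, 267.2532653808594), (60.77037811279297, 95.58090209960938), 87.13489532470703)
```

```bash
python3 -m creep '[[[0,-6,0],[0,0,0]],[[1,-12,0],[0,0,0.1]],[[3,-18,0],[0,0,0.2]],[[7,-23,-1],[0,-0.1,0.26]],[[12,-27,-2],[-0.04,-0.25,0.26]],[[17,-30,-3.5],[-0.07,-0.4,0.26]],[[21,-32,-5],[-0.1,-0.55,0.26]],[[24.5,-32.7,-6.5],[-0.119,-0.69,0.26]],[[24.5,-32.7,-6.5],[-0.119,-0.69,0.26]],[[24.5,-32.7,-6.5],[-0.119,-0.69,0.26]],[[24.5,-32.7,-6.5],[-0.119,-0.69,0.26]]]' 1; python3 - <<'E'
from h import *
s=r.sense(); im,d=grab_frame('wrist'); cv2.imwrite('pics/w1.png',im)
print(s['tcp_pos'],s['orientation'],s['joints'])
vv,uu=np.mgrid[:400,:640];W=world('wrist',uu,vv,d,s);np.save('W1.npy',W)
x,y,z=W[...,0],W[...,1],W[...,2]
m=(z>.088)&(z<.101)&(x>.42)&(x<.60)&(y>.2)&(y<.33)&(d>0); print(m.sum(),cv2.minAreaRect((W[m][:,:2]*1000).astype(np.float32)))
for l in['handle','ear_one','shelf_front','hook']:
  for o in find_in('wrist',l)[:1]:print(l,np.round(o['bbox']),o['confidence'])
R=toolR(-2,40); G=np.array([.505,.266,.080]); go(G+.0187*R[:,2],R)
E
```

```text
t: 2.78
tcp_pos: [0.4396, 0.2808, 0.2094]
orientation: [[-0.809, 0.04, 0.587], [0.026, 0.999, -0.032], [-0.587, -0.011, -0.809]]
ft_force: [-0.9, -0.1, -0.0]
finger_gap: 0.0853
gripper_force: 0.0
[0.43957827 0.28078778 0.20943061] [[-0.80883642  0.04003012  0.58666962]
 [ 0.02615299  0.99914188 -0.03211736]
 [-0.58745185 -0.01063453 -0.80918924]] [ 35.64807637  17.02179857 122.80760812 -64.95015742  23.96774603
   4.90558382]
2645 ((532.198974609375, 265.1222839355469), (59.879676818847656, 136.65489196777344), 87.61920928955078)
handle [273. 121. 348. 260.] 0.75
ear_one [272. 120. 346. 266.] 0.78
shelf_front [209.  45. 412. 392.] 0.65
hook [211.  48. 415. 397.] 0.6
shift cm [  7.71  -1.52 -14.37] rot [ 0.007 -0.07   0.007] rows>= 2.6
```

View pics/w1.png

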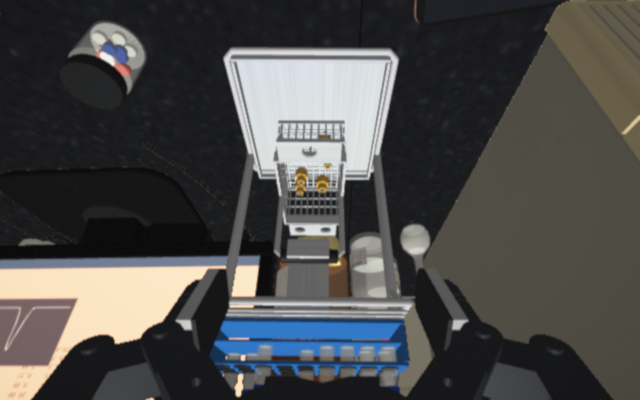

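The wrist view shows the rack from the front, with the one-hole ear at (310,152) and the two-hole ear at (312,228). The handle bar and hook are at about (310,250), with the fingers on either side. Joint 4 reached its limit, so I'll use a smaller tilt (25°).

```bash
python3 - <<'E'
from h import *
R=toolR(-2.4,25); G=np.array([.500,.2664,.079]); go(G+(.0187-.075)*R[:,2],R)
E
```

```text
shift cm [ 3.63 -1.34 -7.93] rot [ 0.018  0.191 -0.002] rows>= 1.4
```

```bash
python3 -m creep '[[[1,-1.3,0],[0.018,0.19,0]],[[2,-1.3,-3],[0.018,0.19,0]],[[3.6,-1.3,-7.9],[0.018,0.19,0]],[[3.6,-1.3,-7.9],[0.018,0.19,0]],[[3.6,-1.3,-7.9],[0.018,0.19,0]]]' ; python3 - <<'E'
from h import *
s=r.sense();print(s['joints'])
R=toolR(-2.4,25); G=np.array([.500,.2664,.079]); go(G+(.0187-.075)*R[:,2],R); go(G+.0187*R[:,2],R)
E
```

```text
t: 3.65
tcp_pos: [0.4759, 0.2677, 0.1313]
orientation: [[-0.905, 0.041, 0.424], [0.037, 0.999, -0.017], [-0.424, -0.0, -0.906]]
ft_force: [0.1, -0.1, -0.4]
finger_gap: 0.0853
gripper_force: 0.0
[ 28.2190669   25.75062947 119.66538223 -45.32428982  17.66446182
 -17.91418015]
shift cm [ 0.03 -0.03 -0.13] rot [ 0.     0.002 -0.001] rows>= 0.0
shift cm [ 3.2  -0.16 -6.92] rot [ 0.     0.002 -0.001] rows>= 1.2
```

```bash
python3 -m creep '[[[0.8,0,-1.7],[0,0,0]],[[1.6,-0.1,-3.5],[0,0,0]],[[2.4,-0.1,-5.2],[0,0,0]],[[3.2,-0.1,-6.9],[0,0,0]],[[3.2,-0.1,-6.9],[0,0,0]],[[3.2,-0.1,-6.9],[0,0,0]]]' ; python3 - <<'E'
from h import *
s=r.sense();print(s['joints'])
R=toolR(-2.4,25); G=np.array([.500,.2664,.079]); go(G+.0187*R[:,2],R)
im,d=grab_frame('wrist'); cv2.imwrite('pics/w2.png',im)
E
```

```text
t: 4.4
tcp_pos: [0.51, 0.2681, 0.0655]
orientation: [[-0.907, 0.041, 0.418], [0.038, 0.999, -0.018], [-0.419, -0.0, -0.908]]
ft_force: [-0.1, 0.2, 0.3]
finger_gap: 0.0852
gripper_force: 0.0
[ 26.27691448  34.2683562  118.18890906 -64.85005759  12.82547946
   0.67371592]
shift cm [-0.21 -0.2  -0.35] rot [ 0.    -0.004 -0.   ] rows>= 0.1
```

View pics/w2.png

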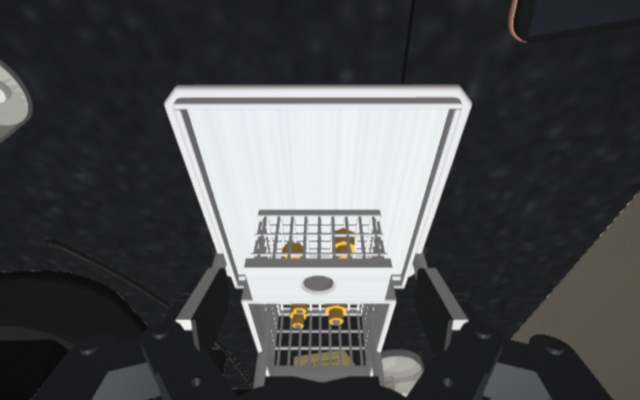

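The wrist view shows both pads beside the basket body at columns 222 and 418, centred on the basket (245–393). Closing now.

```bash
python3 -m creep '[[[0,0,0],[0,0,0]],[[0,0,0],[0,0,0]],[[0,0,0],[0,0,0]],[[0,0,0],[0,0,0]],[[0,0,0],[0,0,0]],[[0,0,0],[0,0,0]]]' -1 60; python3 -c "
from h import *
print(r.sense()['joints'])"
```

```text
t: 5.2
tcp_pos: [0.5101, 0.268, 0.0651]
orientation: [[-0.907, 0.041, 0.418], [0.038, 0.999, -0.018], [-0.418, -0.0, -0.908]]
ft_force: [-3.8, -0.4, 5.7]
finger_gap: 0.0592
gripper_force: 66.8
[ 26.25768217  34.31266598 118.18104104 -64.94499314  12.79936784
   0.76073885]
```

```bash
python3 -m creep '[[[0,0,0.4],[0,0,0]],[[0,0,0.8],[0,0,0]],[[0,0,1.2],[0,0,0]],[[0,0,1.6],[0,0,0]],[[0,0,2.0],[0,0,0]],[[0,0,2.3],[0,0,0]],[[0,0,2.3],[0,0,0]],[[0,0,2.3],[0,0,0]]]'; python3 - <<'E'
from h import *
s=r.sense();print(s['joints'],s['wrist_torque'])
im,d=grab_frame('wrist'); cv2.imwrite('pics/w3.png',im)
im,d=grab_frame('scene'); 
cv2.imwrite('pics/s3.png',cv2.resize(im[120:225,230:330],None,fx=5,fy=5))
W=world('wrist',*np.meshgrid(np.arange(640),np.arange(400)),grab_frame('wrist')[1],r.sense())
x,y,z=W[...,0],W[...,1],W[...,2]
m=(z>.10)&(z<.13)&(x>.43)&(x<.5)&(abs(y-.267)<.03);A=np.c_[x[m]-.475,y[m]-.267,np.ones(m.sum())];print(m.sum(),np.linalg.lstsq(A,z[m],rcond=None)[0])
E
```

```text
t: 6.2
tcp_pos: [0.51, 0.2679, 0.0875]
orientation: [[-0.908, 0.042, 0.417], [0.038, 0.999, -0.018], [-0.418, -0.001, -0.909]]
ft_force: [-0.5, -0.1, -2.4]
finger_gap: 0.0591
gripper_force: 66.0
[ 26.25001133  31.88255287 117.46526669 -53.5414771   14.44415881
 -10.96458969] [ 0.07095658  0.47880034 -0.01239047]
7490 [ 0.04972145 -0.01155916  0.11770909]
```

View pics/s3.png

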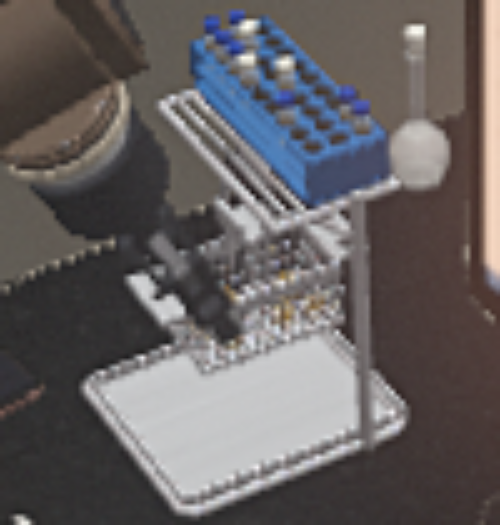

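The basket is lifted clear of the lip, with a wrist reading of about 2.4 N, which matches its weight, and it is level. Drawing it out.

```bash
python3 -m creep '[[[-1,0,0.2],[0,0,0]],[[-2.5,0.1,0.2],[0,0,0]],[[-4.5,0.2,0.2],[0,0,0]],[[-6.5,0.3,0.2],[0,0,0]],[[-8.5,0.4,0.5],[0,0,0]],[[-10,0.4,2],[0,0,0]],[[-10.5,0.4,4],[0,0,0]],[[-10.5,0.4,6],[0,0,0]],[[-10.5,0.4,7],[0,0,0]],[[-10.5,0.4,7],[0,0,0]]]'; python3 - <<'E'
from h import *
s=r.sense();print(s['joints'],s['wrist_torque'])
# place: basket origin (.515,.06) yaw 101.8, G at basket x=-.034
c=s['tcp_pos']; R=toolR(99.4,25)
bx=np.array([np.cos(np.radians(101.8)),np.sin(np.radians(101.8)),0])
# tcp relative to basket origin before lift: (.5101,.268,.0651) vs (.537,.265,.045)
a=np.radians(-2.4); Rb=np.array([[np.cos(a),-np.sin(a),0],[np.sin(a),np.cos(a),0],[0,0,1]])
rel=Rb.T@np.array([.5101-.537,.268-.265,.0651-.045]);print('rel',rel)
b=np.radians(101.8);Rn=np.array([[np.cos(b),-np.sin(b),0],[np.sin(b),np.cos(b),0],[0,0,1]])
R=Rn@Rb.T@np.array(s['orientation'])
for z in(.12,.002): go(np.array([.52,.06,z])+Rn@rel,R)
E
```

```text
t: 7.6
tcp_pos: [0.4048, 0.272, 0.1588]
orientation: [[-0.907, 0.041, 0.419], [0.038, 0.999, -0.017], [-0.419, 0.001, -0.908]]
ft_force: [0.2, 0.3, -3.3]
finger_gap: 0.0594
gripper_force: 66.0
[ 33.51466979  19.55697657 124.81414742 -44.20892497  20.6079988
 -14.39156943] [0.00634884 0.47843339 0.00890852]
rel [-0.02700203  0.00187091  0.0201    ]
shift cm [ 11.89 -23.88  -1.87] rot [-0.    -0.     1.819] rows>= 9.7
shift cm [ 11.89 -23.88 -13.67] rot [-0.    -0.     1.819] rows>= 9.7
```

```bash
python3 -m creep '[[[0,-2,0],[0,0,0.1]],[[0,-5,0],[0,0,0.27]],[[0,-8,0],[0,0,0.44]],[[0,-11,0],[0,0,0.61]],[[1,-14,0],[0,0,0.78]],[[3,-17,0],[0,0,0.95]],[[5,-19,0],[0,0,1.12]],[[7,-21,0],[0,0,1.29]],[[9,-22.5,0],[0,0,1.46]],[[11,-23.9,0],[0,0,1.63]],[[11.9,-23.9,0],[0,0,1.8]],[[11.9,-23.9,-1],[0,0,1.819]]]'; python3 - <<'E'
from h import *
s=r.sense();print(s['joints'],s['wrist_torque'])
E
```

```text
t: 9.1
tcp_pos: [0.5332, 0.0843, 0.1626]
orientation: [[-0.545, -0.83, 0.121], [-0.825, 0.556, 0.097], [-0.147, -0.047, -0.988]]
ft_force: [0.3, 0.6, -2.1]
finger_gap: 0.0592
gripper_force: 66.2
[  -0.71392451   23.9324773   110.45918856    8.95523923   39.04963742
 -153.7043645 ] [-0.14844521  0.17159533  0.05980633]
```

```bash
python3 - <<'E'
from h import *
s=r.sense(); R0=np.array([[-.907,.041,.418],[.038,.999,-.018],[-.418,0,-.908]]); a=np.radians(-2.4)
Rb0=Ro.from_euler('z',-2.4,degrees=True).as_matrix(); rel=Rb0.T@R0
Rb=np.array(s['orientation'])@rel.T; U=Ro.from_matrix(Rb); print('basket tilt',np.degrees(np.arccos(Rb[2,2])),'yaw',np.degrees(np.arctan2(Rb[1,0],Rb[0,0])))
v=np.array([-.027,.0019,.0201])
for yaw in (0,):
  T=Ro.from_euler('z',yaw,degrees=True).as_matrix()
  w=Ro.from_matrix(T@Rb.T).as_rotvec()
  for f in np.linspace(0,1,6): print(np.degrees(np.arccos((Ro.from_rotvec(w*f).as_matrix()@Rb)[2,2])).round(1),end=' ')
  for z in(.15,.002): go(np.array([.53,.015,z])+T@v,T@rel)
im,d=grab_frame('scene'); cv2.imwrite('pics/s4.png',cv2.resize(im[100:330,200:450],None,fx=3,fy=2.6))
E
```

```text
basket tilt 16.532801140474017 yaw 55.31452912014222
16.5 13.5 10.3 7.0 3.8 1.6 shift cm [-3.02 -6.74  0.75] rot [ 0.182 -0.237 -0.966] rows>= 5.4
shift cm [ -3.02  -6.74 -14.05] rot [ 0.182 -0.237 -0.966] rows>= 5.4
```

View pics/s4.png

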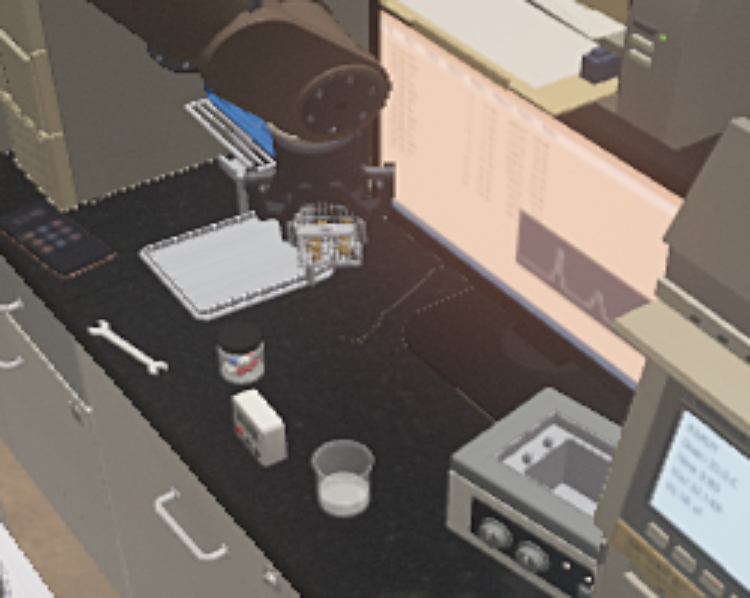

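The scene view shows the basket held at (325,235) with the nuts still in it; jar, timer and beaker have not moved. Joint 6 reached its limit and tilted the basket 16°, so I'm turning it back to yaw 0 and will set it down that way.

```bash
python3 -m creep '[[[-0.5,-1.2,0],[0.03,-0.04,-0.16]],[[-1,-2.4,0],[0.06,-0.08,-0.32]],[[-1.5,-3.6,0],[0.09,-0.12,-0.48]],[[-2,-4.8,0.3],[0.12,-0.16,-0.64]],[[-2.5,-6,0.7],[0.15,-0.2,-0.8]],[[-3,-6.7,0.7],[0.182,-0.237,-0.966]],[[-3,-6.7,0.7],[0.182,-0.237,-0.966]],[[-3,-6.7,0.7],[0.182,-0.237,-0.966]]]'; cat >> h.py <<'E'
R0=np.array([[-.907,.041,.418],[.038,.999,-.018],[-.418,0,-.908]]); rel=Ro.from_euler('z',2.4,degrees=True).as_matrix()@R0
v=np.array([-.027,.0019,.0201])
def bgo(p,yaw):
    T=Ro.from_euler('z',yaw,degrees=True).as_matrix(); go(np.array(p)+T@v,T@rel)
E
python3 - <<'E'
from h import *
s=r.sense();print(s['joints'],s['wrist_torque']); Rb=np.array(s['orientation'])@rel.T; print(Rb.round(3))
for z in(.15,.05,.002): bgo([.53,.015,z],0)
E
```

```text
t: 10.15
tcp_pos: [0.5013, 0.019, 0.1697]
orientation: [[-0.908, -0.004, 0.42], [-0.002, 1.0, 0.004], [-0.42, 0.003, -0.908]]
ft_force: [0.7, 0.5, -1.7]
finger_gap: 0.0591
gripper_force: 66.3
[  -7.00237335   17.57345902  125.60221839   14.62190366   12.58802189
 -110.76801783] [0.04216161 0.45388563 0.01661937]
[[ 1.    -0.004 -0.002]
 [ 0.003  1.    -0.003]
 [ 0.001  0.003  1.   ]]
shift cm [ 0.17 -0.21  0.04] rot [-0.003  0.002 -0.003] rows>= 0.0
shift cm [ 0.17 -0.21 -9.96] rot [-0.003  0.002 -0.003] rows>= 1.6
shift cm [  0.17  -0.21 -14.76] rot [-0.003  0.002 -0.003] rows>= 2.4
```

```bash
cat > kin.py <<'E'
from h import *
from scipy.optimize import least_squares
s=r.sense()
D=[([66.429,28.165,89.350,0,62.552,-6.05],[.18804,.59579,.23071],[-.000462,-.001079,-1]),
([35.648,17.022,122.808,-64.95,23.968,4.906],[.43958,.28079,.20943],[.58667,-.03212,-.80919]),
([28.219,25.751,119.665,-45.324,17.664,-17.914],[.4759,.2677,.1313],[.424,-.017,-.906]),
([26.258,34.313,118.181,-64.945,12.799,.761],[.5101,.2680,.0651],[.418,-.018,-.908]),
([33.515,19.557,124.814,-44.209,20.608,-14.392],[.4048,.272,.1588],[.419,-.017,-.908]),
([-.714,23.932,110.459,8.955,39.05,-153.704],[.5332,.0843,.1626],[.121,.097,-.988]),
([-7.0024,17.5735,125.602,14.622,12.588,-110.768],[.5013,.019,.1697],[.42,.004,-.908])]
A=[];B=[]
for q,p,z in D:
    q=np.radians(q);c,sn=np.cos(q[0]),np.sin(q[0]);a=q[1];b=q[1]+q[2];e=np.array([c,sn,0]);k=np.array([0,0,1.]);l=np.array([-sn,c,0])
    A.append(np.stack([e,k,np.sin(a)*e+np.cos(a)*k,np.sin(b)*e+np.cos(b)*k,np.cos(b)*e-np.sin(b)*k,np.array(z),l],1));B.append(p)
A=np.vstack(A);B=np.hstack(B);P,res,_,_=np.linalg.lstsq(A,B,rcond=None)
def fk(q):
    q=np.radians(q)
    Rw=(Ro.from_euler('z',q[0])*Ro.from_euler('y',q[1]+q[2])*Ro.from_euler('z',S4*q[3])*Ro.from_euler('y',q[4])*Ro.from_euler('z',S6*q[5]+OFF)).as_matrix()
    c,sn=np.cos(q[0]),np.sin(q[0]);a=q[1];b=q[1]+q[2];e=np.array([c,sn,0]);k=np.array([0,0,1.]);l=np.array([-sn,c,0])
    return P[0]*e+P[1]*k+P[2]*(np.sin(a)*e+np.cos(a)*k)+P[3]*(np.sin(b)*e+np.cos(b)*k)+P[4]*(np.cos(b)*e-np.sin(b)*k)+P[5]*Rw[:,2]+P[6]*l,Rw
best=None
Rm=np.array(s['orientation'])
for S4 in(1,-1):
  for S6 in(1,-1):
    for OFF in np.radians([0,90,180,270]):
      p,R=fk(D[-1][0]); er=np.degrees(Ro.from_matrix(R.T@Rm).magnitude())
      if best is None or er<best[0]: best=(er,S4,S6,OFF)
_,S4,S6,OFF=best
lo=np.array([-177.58,-47.91,2.72,-65.01,3.68,-153.87]);hi=np.array([177.58,125.51,160,245.01,167.84,153.87])
def ik(p,R,seeds):
    out=None
    for q0 in seeds:
        f=lambda q:np.r_[(fk(q)[0]-p)*1000,200*Ro.from_matrix(fk(q)[1].T@R).as_rotvec()]
        o=least_squares(f,np.clip(q0,lo+.1,hi-.1),bounds=(lo+.05,hi-.05),x_scale=30.,max_nfev=60)
        if out is None or o.cost<out[0]: out=(o.cost,o.x)
    return out
SEEDS=[D[-1][0],D[3][0],[0,30,120,60,20,-120],[0,30,120,-40,15,-60],[0,30,110,150,20,100]]
E
python3 - <<'E'
from kin import *
print('params',P.round(4),'res',np.abs(A@P-B).max(),best)
for x,y in[(.53,.015),(.535,.1),(.53,-.05),(.53,-.11)]:
  for yaw in(-80,-60,-45,-30,-15,0,15,30,45):
    T=Ro.from_euler('z',yaw,degrees=True).as_matrix(); c,q=ik(np.array([x,y,.002])+T@v,T@rel,SEEDS); print(x,y,yaw,c.round(1),q.round(0))
E
```

```text
params [0.     0.1964 0.5869 0.4109 0.043  0.2551 0.0659] res 0.0001355106099684561 (np.float64(0.0002406864325126442), 1, 1, np.float64(1.5707963267948966))
0.53 0.015 -80 0.0 [  9.  41. 113. -47.  35.  40.]
0.53 0.015 -60 0.0 [  8.  39. 120. -65.  25.  38.]
0.53 0.015 -45 105.2 [  5.  37. 122. -65.  20.  22.]
0.53 0.015 -30 0.0 [  2.  37. 128. 243.  15.  58.]
0.53 0.015 -15 0.0 [ -2.  37. 131. 204.  13.  78.]
0.53 0.015 0 0.0 [ -7.  37. 132. 167.  14.  96.]
0.53 0.015 15 0.0 [-12.  37. 131. 133.  15. 111.]
0.53 0.015 30 0.0 [-16.  37. 129. 103.  18. 123.]
0.53 0.015 45 0.0 [-19.  38. 126.  78.  23. 132.]
0.535 0.1 -80 0.0 [ 18.  42. 108. -40.  40.  41.]
0.535 0.1 -60 0.0 [ 17.  40. 115. -54.  30.  36.]
0.535 0.1 -45 6.1 [ 16.  39. 119. -65.  23.  32.]
0.535 0.1 -30 85.3 [ 13.  39. 127. 245.  17.  65.]
0.535 0.1 -15 0.0 [ 10.  38. 127. 233.  13.  60.]
0.535 0.1 0 0.0 [  5.  37. 129. 191.  11.  84.]
0.535 0.1 15 0.0 [  0.  37. 130. 151.  13. 105.]
0.535 0.1 30 0.0 [ -4.  37. 129. 116.  15. 122.]
0.535 0.1 45 0.0 [ -8.  38. 126.  88.  19. 132.]
0.53 -0.05 -80 0.0 [  2.  40. 115. -52. 
[... 170 characters left out ...]
 -0.05 -15 0.0 [-11.  37. 131. 187.  13.  87.]
0.53 -0.05 0 0.0 [-16.  37. 131. 151.  14. 104.]
0.53 -0.05 15 0.0 [-21.  37. 130. 118.  16. 118.]
0.53 -0.05 30 0.0 [-24.  38. 127.  90.  20. 129.]
0.53 -0.05 45 0.0 [-27.  38. 123.  68.  25. 134.]
0.53 -0.11 -80 0.0 [ -5.  40. 116. -56.  29.  36.]
0.53 -0.11 -60 59.8 [ -8.  38. 120. -65.  20.  24.]
0.53 -0.11 -45 5.3 [-11.  38. 127. 245.  15.  57.]
0.53 -0.11 -30 0.0 [-15.  37. 129. 212.  12.  72.]
0.53 -0.11 -15 0.0 [-20.  37. 130. 171.  12.  95.]
0.53 -0.11 0 0.0 [-24.  37. 130. 134.  14. 113.]
0.53 -0.11 15 0.0 [-29.  37. 128. 102.  17. 126.]
0.53 -0.11 30 0.0 [-31.  38. 124.  77.  22. 134.]
0.53 -0.11 45 0.0 [-33.  39. 120.  59.  28. 137.]
```

```bash
python3 - <<'E'
from kin import *
q=np.array(s['joints']); s0=s['tcp_pos']; Rs=np.array(s['orientation']); print(s0)
for f in np.linspace(0,1,12):
    yaw=-80*f; T=Ro.from_euler('z',yaw,degrees=True).as_matrix(); p=np.array([.528,.017,.15])*(1-f)+f*np.array([.53,-.03,.15])+T@v
    c,q2=ik(p,T@rel,[q]); print(((p-s0)*100).round(2),np.radians(yaw).round(3),c.round(2),(q2).round(0)); q=q2
for z in(.12,.09,.06,.03,0): c,q=ik(p+[0,0,z-.15],T@rel,[q]); print(z,c.round(2),q.round(0))
E
```

```text
[0.5012629  0.01897251 0.16965872]
[-0.03 -0.01  0.04] -0.0 0.0 [  -7.   18.  126.   13.   13. -109.]
[ 0.04 -0.09  0.04] -0.127 0.0 [ -5.  18. 125.  -4.  12. -84.]
[ 0.14 -0.19  0.04] -0.254 0.0 [ -3.  18. 125. -20.  14. -60.]
[ 0.29 -0.3   0.04] -0.381 0.0 [ -1.  18. 124. -31.  17. -42.]
[ 0.48 -0.43  0.04] -0.508 0.0 [  0.  19. 123. -36.  20. -28.]
[ 0.7  -0.58  0.04] -0.635 0.0 [  1.  20. 121. -39.  24. -18.]
[ 0.96 -0.76  0.04] -0.762 0.0 [  3.  21. 120. -40.  28. -10.]
[ 1.25 -0.97  0.04] -0.889 0.0 [  3.  22. 118. -40.  32.  -3.]
[ 1.56 -1.22  0.04] -1.015 0.0 [  4.  23. 116. -39.  36.   3.]
[ 1.89 -1.51  0.04] -1.142 0.0 [  4.  24. 114. -38.  40.   9.]
[ 2.24 -1.84  0.04] -1.269 0.0 [  4.  25. 112. -36.  44.  14.]
[ 2.59 -2.21  0.04] -1.396 0.0 [  4.  26. 109. -34.  47.  18.]
0.12 0.0 [  4.  29. 111. -37.  44.  22.]
0.09 0.0 [  4.  31. 112. -39.  41.  25.]
0.06 0.0 [  4.  34. 113. -43.  38.  29.]
0.03 0.0 [  4.  37. 114. -46.  35.  34.]
0 0.0 [  4.  40. 115. -51.  33.  39.]
```

```bash
python3 -m creep '[[[0,0,0],[0,0,-0.06]],[[0,-0.1,0],[0,0,-0.12]],[[0.1,-0.1,0],[0,0,-0.18]],[[0.1,-0.2,0],[0,0,-0.25]],[[0.3,-0.3,0],[0,0,-0.35]],[[0.4,-0.4,0],[0,0,-0.48]],[[0.7,-0.6,0],[0,0,-0.64]],[[1,-0.8,0],[0,0,-0.8]],[[1.4,-1.1,0],[0,0,-0.96]],[[1.8,-1.5,0],[0,0,-1.12]],[[2.2,-1.8,0],[0,0,-1.26]],[[2.6,-2.2,0],[0,0,-1.396]]]' && python3 -m creep '[[[0,0,-2],[0,0,0]],[[0,0,-5],[0,0,0]],[[0,0,-8],[0,0,0]],[[0,0,-10],[0,0,0]],[[0,0,-11.5],[0,0,0]],[[0,0,-12],[0,0,0]],[[0,0,-12],[0,0,0]],[[0,0,-12],[0,0,0]]]'; python3 - <<'E'
from h import *
s=r.sense();print(s['joints'],s['wrist_torque']); Rb=np.array(s['orientation'])@rel.T; print(Rb.round(3))
bgo([.53,-.03,.002],-80)
im,d=grab_frame('scene'); cv2.imwrite('pics/s5.png',cv2.resize(im[120:330,200:450],None,fx=3,fy=2.6))
E
```

```text
t: 11.65
tcp_pos: [0.5277, -0.0029, 0.1695]
orientation: [[-0.156, 0.985, 0.074], [0.894, 0.172, -0.414], [-0.42, 0.002, -0.907]]
ft_force: [0.6, 0.7, -2.4]
finger_gap: 0.0591
gripper_force: 66.3
t: 12.65
tcp_pos: [0.5276, -0.0031, 0.0502]
orientation: [[-0.157, 0.985, 0.077], [0.894, 0.174, -0.413], [-0.421, 0.004, -0.907]]
ft_force: [-0.3, -0.2, -2.3]
finger_gap: 0.0589
gripper_force: 66.3
[  4.08904686  37.30436838 114.18807727 -46.88090092  34.92883163
  34.6407721 ] [ 0.46474091  0.08506962 -0.01889582]
[[ 0.174  0.984 -0.005]
 [-0.984  0.175  0.002]
 [ 0.002  0.005  1.   ]]
shift cm [-0.04  0.01 -2.81] rot [ 0.002  0.005 -0.001] rows>= 0.4
```

View pics/s5.png

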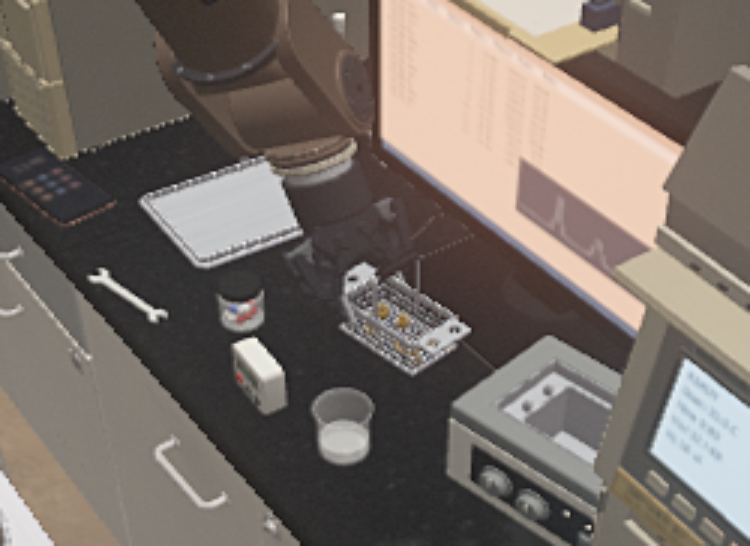

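The basket is upright just above the free worktop at about (405,325), with its two-hole ear toward the bath and the bystanders clear. Lowering to contact.

```bash
python3 -m creep '[[[0,0,-1],[0,0,0]],[[0,0,-2],[0,0,0]],[[0,0,-2.5],[0,0,0]],[[0,0,-2.7],[0,0,0]],[[0,0,-2.9],[0,0,0]],[[0,0,-3.0],[0,0,0]],[[0,0,-3.0],[0,0,0]]]'
```

```text
t: 13.58
tcp_pos: [0.5273, -0.0033, 0.0209]
orientation: [[-0.156, 0.985, 0.077], [0.893, 0.174, -0.415], [-0.422, 0.004, -0.907]]
ft_force: [-4.5, 2.3, 13.4]
finger_gap: 0.059
gripper_force: 68.2
```

```bash
python3 -m creep '[[[0,0,0],[0,0,0]],[[0,0,0],[0,0,0]],[[0,0,0],[0,0,0]],[[0,0,0],[0,0,0]],[[-0.2,1,2.2],[0,0,0]],[[-0.4,2.5,5.4],[0,0,0]],[[-0.9,5,10.9],[0,0,0]],[[-1.1,7,15],[0,0,0]],[[-1.1,7,18],[0,0,0]],[[-1.1,7,18],[0,0,0]],[[-1.1,7,18],[0,0,0]]]' 1; python3 - <<'E'
from kin import *
print(s['ft_force'],s['joints'])
im,d=grab_frame('wrist'); cv2.imwrite('pics/w6.png',im)
W=world('wrist',*np.meshgrid(np.arange(640),np.arange(400)),d,s);np.save('W6.npy',W)
x,y,z=W[...,0],W[...,1],W[...,2]
b=(abs(x-.53)<.12)&(abs(y+.03)<.12)&(d>0)
for lo,hi in((.040,.056),(.095,.125)):
  m=b&(z>lo)&(z<hi); print(m.sum(),W[m].mean(0),cv2.minAreaRect((W[m][:,:2]*1000).astype(np.float32)) if m.sum()>5 else '')
for cam in('top',):
  im,d=grab_frame(cam); W=world(cam,*np.meshgrid(np.arange(640),np.arange(400)),d);x,y,z=W[...,0],W[...,1],W[...,2]
  b=(abs(x-.53)<.12)&(abs(y+.03)<.12)
  for lo,hi in((.040,.056),(.095,.125)):
   m=b&(z>lo)&(z<hi); print(cam,m.sum(),W[m].mean(0) if m.sum() else '',cv2.minAreaRect((W[m][:,:2]*1000).astype(np.float32)) if m.sum()>5 else '')
E
```

```text
t: 14.95
tcp_pos: [0.5158, 0.0666, 0.1989]
orientation: [[-0.157, 0.985, 0.075], [0.894, 0.174, -0.414], [-0.42, 0.002, -0.907]]
ft_force: [0.6, -0.5, -0.2]
finger_gap: 0.0855
gripper_force: 0.0
[ 0.63949829 -0.5275582  -0.23499215] [ 11.92142397  24.07898454 106.88950278 -31.24594945  54.12773725
  21.67641845]
3070 [ 0.50845974 -0.03210788  0.04966744] ((501.51531982421875, -40.82014465332031), (228.353759765625, 152.46438598632812), 75.53872680664062)
911 [ 0.5315355  -0.02936074  0.11237169] ((531.7109985351562, -30.66611099243164), (59.840354919433594, 11.06905746459961), 8.71207046508789)
top 346 [ 0.52657445 -0.02771643  0.04853695] ((496.17877197265625, -22.955612182617188), (223.89657592773438, 151.1226043701172), 88.87727355957031)
top 74 [ 0.53332059 -0.0309185   0.11371036] ((532.9500122070312, -30.998493194580078), (55.455501556396484, 11.646668434143066), 8.489538192749023)
```

View pics/w6.png

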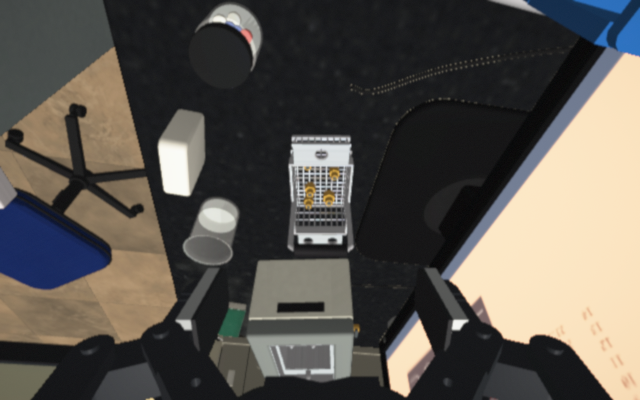

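The wrist view from above the +y side shows the basket standing upright at (320,190), with the one-hole ear at (320,153) and the two-hole ear at (320,240). The bath is beyond it and the bystanders are in place. Handle centre is about (0.532, -0.030).

```bash
python3 - <<'E'
from kin import *
R=toolR(-171,0); H=np.array([.532,-.030,.110]); 
q=s['joints']
for z in(.11,.0):
    p=H+[0,0,-.018+z]; go(p,R); c,q=ik(p,R,[q]+[[-3,30,100,0,50,77]]); print(c,q.round(0))
W=world('top',*np.meshgrid(np.arange(640),np.arange(400)),grab_frame('top')[1]);x,y,z=W[...,0],W[...,1],W[...,2]
m=(z>.1)&(z<.3)&(x>.6)&(x<.75)&(abs(y+.03)<.05);print(np.percentile(x[m],[1,10,50]))
b=np.radians(101.8)
Rf=toolR(11.8,0); F=np.array([.556,-.284,.15+.06]); print(Rf.round(2)); print(ik(F,Rf,[[-27,30,100,0,50,-129]]))
E
```

```text
shift cm [ 1.62 -9.65  0.35] rot [ 0.394 -0.279 -1.561] rows>= 8.7
3.3711643482057964e-27 [-10.  23. 104.  -0.  53. -19.]
shift cm [  1.62  -9.65 -10.65] rot [ 0.394 -0.279 -1.561] rows>= 8.7
1.1469242634839093e-26 [-10.  32. 110.  -0.  38. -19.]
[0.67097144 0.67163105 0.67265668]
[[-0.98 -0.2   0.  ]
 [-0.2   0.98  0.  ]
 [-0.    0.   -1.  ]]
(np.float64(8436.277552313974), array([ -26.64428179,   25.06997942,  115.50632861,   63.20492391,
         16.12126934, -153.82      ]))
```

```bash
sed -i "s/fk(D\[-1\]\[0\]); er/fk(s['joints']); er/" kin.py; python3 - <<'E'
from kin import *
print(best)
R=toolR(-171,0); H=np.array([.532,-.030,.110]); 
for sd in ([-3,30,100,0,50,77],):
  q=sd
  for z in(.11,.0):
    p=H+[0,0,-.018+z]; c,q=ik(p,R,[q]); print(c,q.round(0))
Rf=toolR(11.8,0); F=np.array([.556,-.284,.15+.06]); print(ik(F,Rf,[[-27,30,100,0,50,-129]]))
# path from now
q=s['joints'];R1=np.array(s['orientation']);w=Ro.from_matrix(R@R1.T).as_rotvec()
for f in np.linspace(0,1,9):
    p=s['tcp_pos']*(1-f)+f*(H+[0,0,.092]); c,q=ik(p,Ro.from_rotvec(w*f).as_matrix()@R1,[q]); print(c.round(2),q.round(0))
E
```

```text
(np.float64(2.3154837567085086e-14), 1, 1, np.float64(1.5707963267948966))
2.6792417204351404e-26 [-10.  23. 104.   0.  53.  71.]
3.3540164779579117e-25 [-10.  32. 110.  -0.  38.  71.]
(np.float64(1.925444657089812e-26), array([-3.31145772e+01,  2.92689871e+01,  9.08302364e+01, -6.88266729e-16,
        5.99007764e+01, -1.34914577e+02]))
0.0 [ 12.  24. 107. -31.  54.  22.]
0.0 [  9.  24. 106. -27.  55.  28.]
0.0 [  7.  24. 105. -23.  56.  34.]
0.0 [  4.  24. 104. -20.  57.  40.]
0.0 [  1.  24. 103. -16.  57.  46.]
0.0 [ -2.  24. 103. -12.  56.  52.]
0.0 [ -5.  23. 103.  -8.  56.  59.]
0.0 [ -8.  23. 104.  -4.  55.  65.]
0.0 [-10.  23. 104.   0.  53.  71.]
```

```bash
python3 -m creep '[[[0.2,-1,0.3],[0.044,-0.031,-0.173]],[[0.4,-2,0.3],[0.088,-0.062,-0.347]],[[0.6,-3.2,0.3],[0.131,-0.093,-0.52]],[[0.8,-4.4,0.3],[0.175,-0.124,-0.694]],[[1,-5.6,0.3],[0.219,-0.155,-0.867]],[[1.2,-6.8,0.3],[0.263,-0.186,-1.041]],[[1.4,-8,0.3],[0.306,-0.217,-1.214]],[[1.5,-9,0.3],[0.35,-0.248,-1.388]],[[1.6,-9.65,0.3],[0.394,-0.279,-1.561]],[[1.6,-9.65,0.3],[0.394,-0.279,-1.561]],[[1.6,-9.65,0.3],[0.394,-0.279,-1.561]]]' 1; python3 - <<'E'
from h import *
s=r.sense()
d=grab_frame('wrist')[1]; W=world('wrist',*np.meshgrid(np.arange(640),np.arange(400)),d,s);x,y,z=W[...,0],W[...,1],W[...,2]
b=(abs(x-.53)<.08)&(abs(y+.03)<.08)&(d>0); m=b&(z>.095)&(z<.125); print(m.sum(),W[m].mean(0),cv2.minAreaRect((W[m][:,:2]*1000).astype(np.float32)))
for o in find_in('wrist','handle')[:1]:print(o)
print(s['joints'])
R=toolR(-171,0); go([.532,-.030,.092],R)
E
```

```text
t: 16.48
tcp_pos: [0.5321, -0.0296, 0.2022]
orientation: [[0.987, 0.159, -0.001], [0.159, -0.987, -0.003], [-0.001, 0.002, -1.0]]
ft_force: [-1.4, -1.2, 0.2]
finger_gap: 0.0857
gripper_force: 0.0
1065 [ 0.53534316 -0.03222018  0.11538729] ((532.3634643554688, -32.555946350097656), (58.91092300415039, 11.56097412109375), 9.751263618469238)
{'bbox': [243.8, 142.8, 405.3, 235.9], 'confidence': 0.84}
[-10.21092753  22.64214552 104.19043507  -0.19632358  53.19114815
  70.75030024]
shift cm [ -0.02  -0.07 -11.04] rot [ 0.002 -0.    -0.002] rows>= 1.8
```

```bash
python3 -m creep '[[[0,-0.1,-3],[0,0,0.01]],[[0,-0.15,-6],[0,0,0.01]],[[0,-0.15,-8.5],[0,0,0.01]],[[0,-0.15,-10.5],[0,0,0.01]],[[0,-0.15,-11.1],[0,0,0.01]],[[0,-0.15,-11.1],[0,0,0.01]],[[0,-0.15,-11.1],[0,0,0.01]]]' && python3 -m creep '[[[0,0,0],[0,0,0]],[[0,0,0],[0,0,0]],[[0,0,0],[0,0,0]],[[0,0,0],[0,0,0]],[[0,0,0],[0,0,0]],[[0,0,0],[0,0,0]],[[0,0,0],[0,0,0]]]' -1 80
```

```text
t: 17.45
tcp_pos: [0.5326, -0.0311, 0.0924]
orientation: [[0.986, 0.166, 0.002], [0.166, -0.986, -0.002], [0.001, 0.002, -1.0]]
ft_force: [-0.5, -0.2, 0.2]
finger_gap: 0.0855
gripper_force: 0.0
t: 18.32
tcp_pos: [0.5324, -0.0313, 0.0918]
orientation: [[0.986, 0.165, 0.001], [0.165, -0.986, -0.002], [0.001, 0.002, -1.0]]
ft_force: [-1.9, -4.1, 5.0]
finger_gap: 0.0095
gripper_force: 78.0
```

```bash
python3 -m creep '[[[0,0,0.5],[0,0,0]],[[0,0,2],[0,0,0]],[[0,0,5],[0,0,0]],[[0,0,8],[0,0,0]],[[-1,0,11],[0,0,0]],[[-2,-1,14],[0,0,0]],[[-4,-2,15],[0,0,0.1]],[[-5,-3,15],[0,0,0.25]],[[-5,-4.5,15],[0,0,0.4]],[[-5,-6,15],[0,0,0.55]],[[-5,-7.5,15],[0,0,0.7]],[[-5,-9,15],[0,0,0.85]]]' && python3 -m creep '[[[0,-1,0],[0,0,0.15]],[[0,-2,0],[0,0,0.3]],[[0,-3.5,0],[0,0,0.45]],[[0,-5,0],[0,0,0.6]],[[0,-6.5,0],[0,0,0.75]],[[0,-8,0],[0,0,0.9]],[[1,-9.5,0],[0,0,1.05]],[[2,-11,0],[0,0,1.2]],[[3,-12.5,0],[0,0,1.35]],[[4,-14,0],[0,0,1.5]],[[5.5,-15.5,0],[0,0,1.65]],[[7,-16.3,0],[0,0,1.8]]]'; python3 - <<'E'
from h import *
print(r.sense()['joints']); go([.556,-.284,.242],toolR(11.8,0))
E
```

```text
t: 19.82
tcp_pos: [0.482, -0.1214, 0.2424]
orientation: [[0.522, 0.853, 0.002], [0.853, -0.522, -0.001], [0.0, 0.002, -1.0]]
ft_force: [-0.9, 0.2, -2.7]
finger_gap: 0.0097
gripper_force: 78.2
t: 21.32
tcp_pos: [0.5524, -0.2846, 0.2424]
orientation: [[-0.949, 0.315, 0.0], [0.315, 0.949, 0.002], [0.0, 0.002, -1.0]]
ft_force: [0.8, 0.6, -2.1]
finger_gap: 0.0095
gripper_force: 78.2
[ -33.38697293   27.25613936   89.05228533    0.11724467   63.73644846
 -105.06180971]
shift cm [ 0.36  0.06 -0.04] rot [-0.002 -0.     0.527] rows>= 2.8
```

Now the remaining turn, then I'll measure the basket against the bath.

```bash
python3 -m creep '[[[0.1,0,0],[0,0,0.13]],[[0.2,0,0],[0,0,0.26]],[[0.3,0,0],[0,0,0.4]],[[0.4,0,0],[0,0,0.527]],[[0.4,0,0],[0,0,0.527]],[[0.4,0,0],[0,0,0.527]],[[0.4,0,0],[0,0,0.527]]]'; python3 - <<'E'
from h import *
s=r.sense()
U,V=np.meshgrid(np.arange(640),np.arange(400))
for cam in('wrist','scene','top'):
  im,d=grab_frame(cam); cv2.imwrite(f'pics/{cam}7.png',im); W=world(cam,U,V,d,s); np.save(f'{cam}7.npy',W)
  x,y,z=W[...,0],W[...,1],W[...,2]; b=(abs(x-.556)<.13)&(abs(y+.284)<.14)&(d>0)
  for lo,hi in((.192,.21),(.115,.13),(.097,.111),):
    m=b&(z>lo)&(z<hi)
    if m.sum()>10:print(cam,lo,m.sum(),[np.round(k,1) for k in cv2.minAreaRect((W[m][:,:2]*1000).astype(np.float32))],W[m].mean(0).round(4))
a=cv2.resize(cv2.imread('pics/wrist7.png'),(480,300)); c=cv2.imread('pics/scene7.png')[190:340,330:430]
cv2.imwrite('pics/c7.png',np.hstack([a,cv2.resize(c,(300,300))]))
E
```

```text
t: 22.2
tcp_pos: [0.5561, -0.2841, 0.2418]
orientation: [[-0.98, -0.199, -0.001], [-0.199, 0.98, 0.002], [0.0, 0.002, -1.0]]
ft_force: [-0.3, -0.2, -2.0]
finger_gap: 0.0092
gripper_force: 78.2
wrist 0.192 8611 [array([ 605.3, -276.4]), array([164.6, 145.2]), np.float64(10.2)] [ 0.5562 -0.2859  0.2003]
wrist 0.115 14177 [array([ 552.9, -285.8]), array([129.2, 208.5]), np.float64(11.9)] [ 0.5217 -0.2909  0.1232]
wrist 0.097 2754 [array([ 589.4, -278.5]), array([203.6, 199.7]), np.float64(12.0)] [ 0.5427 -0.289   0.1051]
scene 0.192 323 [array([ 551.3, -262.1]), array([ 65.9, 101.9]), np.float64(13.6)] [ 0.5439 -0.2487  0.1992]
scene 0.115 900 [array([ 547.6, -258.2]), array([132.3, 154. ]), np.float64(12.3)] [ 0.5126 -0.2477  0.1225]
scene 0.097 303 [array([ 535.8, -263.1]), array([106.3, 156.9]), np.float64(12.2)] [ 0.5049 -0.2584  0.1043]
top 0.192 241 [array([ 624.7, -243.1]), array([173.9, 134.5]), np.float64(25.6)] [ 0.6084 -0.2227  0.1998]
top 0.115 763 [array([ 590.6, -241.1]), array([210. , 145.7]), np.float64(14.0)] [ 0.5731 -0.2103  0.1208]
top 0.097 244 [array([ 591.2, -239.9]), array([207.5, 144.4]), np.float64(14.2)] [ 0.579  -0.215   0.1036]
```

View pics/c7.png

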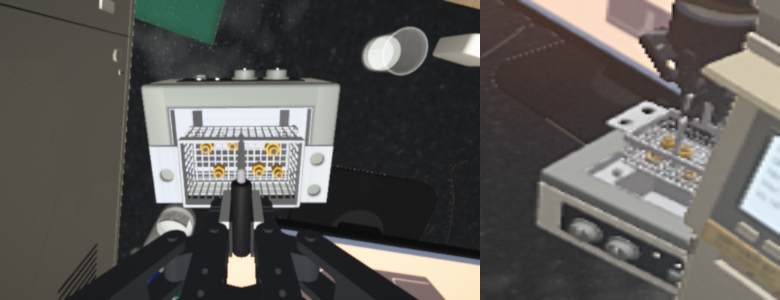

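The wrist view shows the basket over the bath, with the one-hole ear on the left at (167,175) and the two-hole ear on the right at (315,160–190), the correct way round. Next I'll measure the relative offset from the wrist cloud.

```bash
python3 - <<'E'
from h import *
W=np.load('wrist7.npy'); im=cv2.imread('pics/wrist7.png')
a=np.radians(11.8); ex=np.array([np.cos(a),np.sin(a)]);ey=np.array([-ex[1],ex[0]])
D=W[...,:2]-[.556,-.284]; bx=D@ex*1000; by=D@ey*1000; z=W[...,2]*1000
ear=(abs(z-200)<6)&(abs(bx)<45)&(abs(by)<85)
def rect(m,n):
    rc=cv2.minAreaRect(np.c_[bx[m],by[m]].astype(np.float32)); print(n,m.sum(),[np.round(k,1) for k in rc],'z',np.median(z[m]).round(1))
e1=ear&(by<-53);e2=ear&(by>53)
for m,n in((ear,'basket'),(e1,'ear-'),(e2,'ear+')): rect(m,n)
rim=(abs(z-123)<5)&(abs(bx)<80)&(abs(by)<120); rect(rim,'rim')
# outer rim edges per line: left/right ends by and near edge bx
for lo in range(-50,0,10):
    m=rim&(abs(bx-lo)<3); print(lo,np.percentile(by[m],[.5,99.5]).round(1),end=' ')
for lo in(-80,-40,0,40,80):
    m=rim&(abs(by-lo)<4); print('near',lo,np.percentile(bx[m],1).round(1),end=' ')
print()
# recess ends by on ledge level
led=(abs(z-105)<5)&(abs(bx)<45)&(abs(by)<85); rect(led,'ledge')
# holes: fill convex hull of ear pixels, find dark holes
for m,n in((e1,'-'),(e2,'+')):
    k=m.astype(np.uint8); cs,h=cv2.findContours(k,cv2.RETR_CCOMP,cv2.CHAIN_APPROX_NONE)
    for i,c in enumerate(cs):
        if h[0][i][3]>=0 and cv2.contourArea(c)>15:
            (u,v_),rad=cv2.minEnclosingCircle(c); M=c[:,0]; print('hole',n,u,v_,rad,bx[M[:,1],M[:,0]].mean().round(1),by[M[:,1],M[:,0]].mean().round(1))
E
```

```text
basket 7924 [array([-0.9, -1.1]), array([144.9,  60.9]), np.float64(89.7)] z 201.4
ear- 2350 [array([ -1. , -63.2]), array([50.8, 20.4]), np.float64(0.1)] z 201.6
ear+ 1881 [array([-0.8, 62.1]), array([18.4, 51. ]), np.float64(89.5)] z 201.6
rim 13947 [array([-3.5, -1.3]), array([208.5, 129.1]), np.float64(89.9)] z 123.4
-50 [-103.2  100.3] -40 [-103.6  100.9] -30 [-103.8  101. ] -20 [-103.6  101.3] -10 [-103.5  101.2] near -80 -67.4 near -40 -67.4 near 0 -67.9 near 40 -67.8 near 80 -67.6 
ledge 2255 [array([-1.1, -1.4]), array([ 76.7, 151.8]), np.float64(0.1)] z 105.7
hole - 222.88095092773438 232.1904754638672 9.436753273010254 -1.3 -61.8
hole + 417.5 251.5 9.192488670349121 12.9 59.7
hole + 422.0 210.5 9.708344459533691 -15.1 59.7
```

```bash
python3 -m creep '[[[-0.12,-0.05,0],[0,0,0]],[[-0.12,-0.05,-2],[0,0,0]],[[-0.12,-0.05,-4],[0,0,0]],[[-0.12,-0.05,-5.5],[0,0,0]],[[-0.12,-0.05,-6.6],[0,0,0]],[[-0.12,-0.05,-6.6],[0,0,0]],[[-0.12,-0.05,-6.6],[0,0,0]],[[-0.12,-0.05,-6.6],[0,0,0]]]'; cat > m.py <<'E'
from h import *
s=r.sense(); im,d=grab_frame('wrist'); cv2.imwrite('pics/wrist8.png',im)
W=world('wrist',*np.meshgrid(np.arange(640),np.arange(400)),d,s); W[d==0]=9
a=np.radians(11.8); ex=np.array([np.cos(a),np.sin(a)]);ey=np.array([-ex[1],ex[0]])
D=W[...,:2]-[.556,-.284]; bx=D@ex*1000; by=D@ey*1000; z=W[...,2]*1000
def rect(m,n):
    if m.sum()<20: print(n,m.sum());return
    rc=cv2.minAreaRect(np.c_[bx[m],by[m]].astype(np.float32)); print(n,m.sum(),[np.round(k,1) for k in rc],'z',np.median(z[m]).round(1))
et=(s['tcp_pos'][2]-.0418)*1000+1.5
ear=(abs(z-et)<4)&(abs(bx)<42)&(abs(by)<76)
rim=(abs(z-123.3)<3)&(abs(bx)<80)&(abs(by)<120)
led=(abs(z-105.5)<3)&(abs(bx)<45)&(abs(by)<82)
e1=ear&(by<-53);e2=ear&(by>53)
for m,n in((ear,'basket'),(e1,'ear-'),(e2,'ear+'),(rim,'rim'),(led,'ledge')): rect(m,n)
for m,n in((e1,'-'),(e2,'+')):
    cs,h=cv2.findContours(m.astype(np.uint8),cv2.RETR_CCOMP,cv2.CHAIN_APPROX_NONE)
    for i,c in enumerate(cs):
        if h[0][i][3]>=0 and cv2.contourArea(c)>15:
            M=c[:,0]; print('hole',n,M.mean(0),cv2.minEnclosingCircle(c)[1],bx[M[:,1],M[:,0]].mean().round(1),by[M[:,1],M[:,0]].mean().round(1))
for lo in(-50,-30,-10):
    m=rim&(abs(bx-lo)<3); print(lo,np.percentile(by[m],[.5,99.5]).round(1),end=' ')
for lo in(-80,-40,0,40,80):
    m=rim&(abs(by-lo)<4); print('near',lo,np.percentile(bx[m],1).round(1),end=' ')
E
python3 m.py; python3 -c "
import cv2
cv2.imwrite('pics/c8.png',cv2.resize(cv2.imread('pics/wrist8.png')[60:320,130:510],(800,547)))"
```

```text
t: 23.35
tcp_pos: [0.5552, -0.2848, 0.1763]
orientation: [[-0.98, -0.2, 0.0], [-0.2, 0.98, 0.001], [-0.001, 0.001, -1.0]]
ft_force: [-0.4, 0.3, -3.0]
finger_gap: 0.0095
gripper_force: 78.1
basket 7305 [array([-2.1, -1.6]), array([144.7,  60.5]), np.float64(89.9)] z 136.0
ear- 2391 [array([ -2.1, -63.5]), array([21. , 50.6]), np.float64(90.0)] z 136.0
ear+ 1833 [array([-1.7, 61.9]), array([50.8, 17.8]), np.float64(0.0)] z 136.1
rim 30221 [array([-3.1, -1.1]), array([129.5, 206.8]), np.float64(0.2)] z 123.5
ledge 3779 [array([-0.7, -1.2]), array([ 75.4, 151.6]), np.float64(0.2)] z 105.5
hole - [223.         231.56521739] 9.486932754516602 -2.6 -62.2
hole + [417.93181818 251.97727273] 9.241538047790527 11.8 59.3
hole + [422.24489796 210.67346939] 9.861641883850098 -16.1 59.2
-50 [-102.7   99.9] -30 [-103.7  101.1] -10 [-103.9  101.2] near -80 -66.7 near -40 -67.2 near 0 -67.2 near 40 -67.3 near 80 -67.0
```

View pics/c8.png

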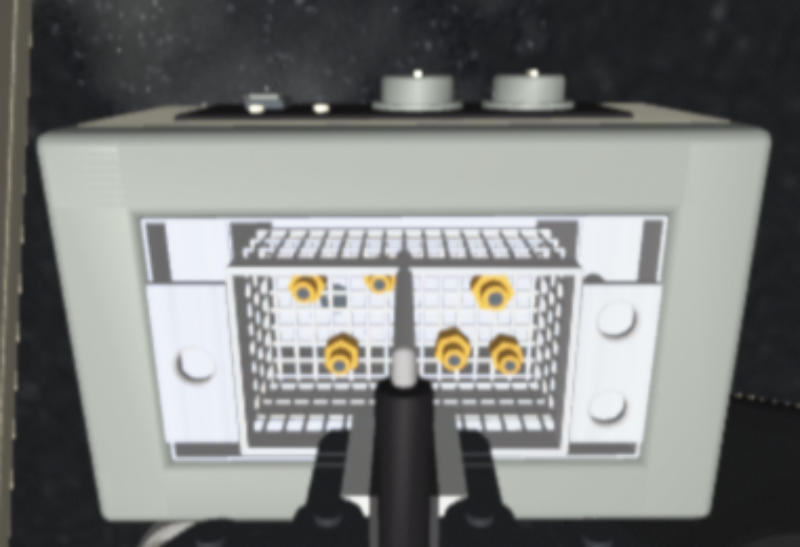

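The view shows both ears directly over the recess with even margins at the two ends. The measured offset is about 0.3 mm, within the ±1.5 mm hole clearance. Lowering in stages and watching the force.

```bash
python3 -m creep '[[[0,0,-0.3],[0,0,0]],[[0,0,-0.6],[0,0,0]],[[0,0,-0.9],[0,0,0]],[[0,0,-1.2],[0,0,0]],[[0,0,-1.5],[0,0,0]],[[0,0,-1.7],[0,0,0]],[[0,0,-1.8],[0,0,0]],[[0,0,-1.8],[0,0,0]]]'
```

```text
t: 24.4
tcp_pos: [0.555, -0.2847, 0.1576]
orientation: [[-0.98, -0.2, -0.001], [-0.2, 0.98, 0.002], [0.0, 0.002, -1.0]]
ft_force: [-0.4, 0.3, -2.4]
finger_gap: 0.0092
gripper_force: 78.1
```

```bash
python3 -m creep '[[[0,0,-0.2],[0,0,0]],[[0,0,-0.4],[0,0,0]],[[0,0,-0.6],[0,0,0]],[[0,0,-0.7],[0,0,0]],[[0,0,-0.8],[0,0,0]],[[0,0,-0.8],[0,0,0]],[[0,0,-0.8],[0,0,0]]]'; python3 m.py
```

```text
t: 25.28
tcp_pos: [0.5551, -0.2846, 0.1498]
orientation: [[-0.98, -0.2, -0.0], [-0.2, 0.98, 0.002], [0.0, 0.002, -1.0]]
ft_force: [-1.3, 1.8, 1.1]
finger_gap: 0.0095
gripper_force: 78.5
basket 10662 [array([-0.8, -0.6]), array([ 76.8, 151. ]), np.float64(0.2)] z 109.3
ear- 3357 [array([  0.2, -64.5]), array([23. , 74.7]), np.float64(90.0)] z 109.4
ear+ 3478 [array([-1. , 63.9]), array([21.8, 76.7]), np.float64(89.9)] z 109.3
rim 35895 [array([-2.9, -1.3]), array([129.8, 207.3]), np.float64(0.2)] z 123.5
ledge 5540 [array([-0.3, -1.2]), array([ 75.7, 151.8]), np.float64(0.2)] z 105.9
hole - [230.0625 273.6875] 3.0414812564849854 28.2 -61.1
hole - [219.04444444 235.77777778] 8.170312881469727 -1.1 -63.9
hole - [221.82352941 187.52941176] 4.123205661773682 -30.6 -60.4
hole - [201.27272727 186.27272727] 4.527792930603027 -31.3 -72.6
hole + [419.86363636 280.72727273] 4.031229019165039 33.8 63.4
hole + [431.8 276.5] 4.609872341156006 30.8 71.0
hole + [420.9        276.36666667] 5.504426002502441 30.6 63.8
hole + [412.86666667 272.26666667] 3.8079864978790283 27.2 58.1
hole + [421.29268293 255.95121951] 7.9310431480407715 13.2 61.1
hole + [425.46666667 213.82222222] 8.48927116394043 -15.0 60.9
hole + [440.         189.11764706] 4.123205661773682 -29.2 69.4
-50 [-103.  100.] -30 [-103.8  100.8] -10 [-103.6  101.2] near -80 -66.5 near -40 -67.1 near 0 -67.4 near 40 -67.4 near 80 -66.9
```

```bash
python3 -m creep '[[[0,0,-0.05],[0,0,0]],[[0,0,-0.1],[0,0,0]],[[0,0,-0.1],[0,0,0]],[[0,0,-0.1],[0,0,0]]]'
```

```text
t: 25.82
tcp_pos: [0.5551, -0.2846, 0.1497]
orientation: [[-0.98, -0.2, 0.0], [-0.2, 0.98, 0.001], [-0.0, 0.001, -1.0]]
ft_force: [-4.1, 3.3, 9.9]
finger_gap: 0.009
gripper_force: 79.6
```

It stops firmly on the ledges. Releasing and withdrawing straight up.

```bash
python3 -m creep '[[[0,0,0.05],[0,0,0]],[[0,0,0.05],[0,0,0]],[[0,0,0.05],[0,0,0]],[[0,0,0.05],[0,0,0]],[[0,0,1],[0,0,0]],[[0,0,3],[0,0,0]],[[0,0,6],[0,0,0]],[[0,0,10],[0,0,0]],[[0,0,12],[0,0,0]],[[0,0,12],[0,0,0]]]' 1; python3 - <<'E'
from h import *
s=r.sense(); im,d=grab_frame('wrist'); cv2.imwrite('pics/wrist9.png',im); sc,_=grab_frame('scene')
W=world('wrist',*np.meshgrid(np.arange(640),np.arange(400)),d,s)
a=np.radians(11.8); ex=np.array([np.cos(a),np.sin(a)]);ey=np.array([-ex[1],ex[0]])
D=W[...,:2]-[.556-.0026,-.284-.0013]; bx=D@ex*1000; by=D@ey*1000; z=W[...,2]*1000
for u in(-61,61):
  for b in(-21,0,21):
    m=(abs(by-u)<8)&(abs(bx-b)<4)&(d>0)&(z>98); print(u,b,np.median(z[m]).round(1))
m=(abs(by)<20)&(abs(bx)<40)&(z>155)&(z<185)&(d>0);print('handle z max',np.percentile(z[m],95) if m.sum() else None)
cv2.imwrite('pics/c9.png',np.hstack([cv2.resize(im[50:350,130:510],(400,316)),cv2.resize(sc[200:340,250:430],(400,316))]))
E
```

```text
t: 27.08
tcp_pos: [0.5554, -0.2849, 0.2705]
orientation: [[-0.98, -0.2, 0.002], [-0.2, 0.98, -0.0], [-0.002, -0.001, -1.0]]
ft_force: [-0.4, -0.4, -0.2]
finger_gap: 0.0851
gripper_force: 0.0
-61 -21 109.6
-61 0 339.2
-61 21 109.7
61 -21 109.4
61 0 339.4
61 21 109.6
handle z max 176.05635618651183
```

View pics/c9.png

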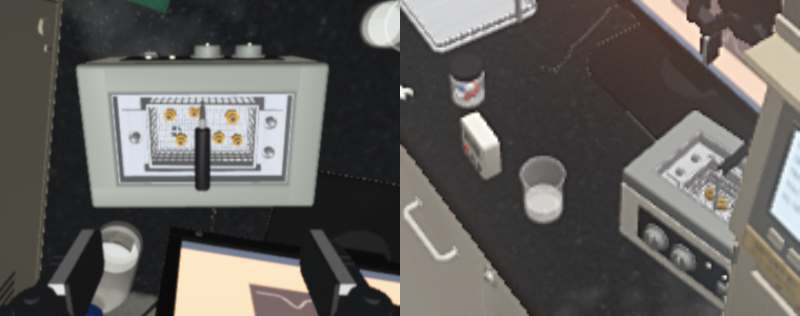

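The basket is seated. Pegs show through the holes at (135,138), (270,122) and (268,152), all four ear corners are level at 109.5 (108 nominal plus the camera's 1.5 bias), and the bystanders stand where they were.

```bash
python3 -c "
from station import hand_in; print(hand_in())"
```

```text
the job is handed in; nothing more can be done
None
```

The basket is seated in the bath the right way round, pegs through all three ear holes and both ears flat on the ledges; it tipped about 16° once during the carry when a joint hit its limit, but no fitting spilled; the beaker, jar and timer are undisturbed, and I handed the job in at about 27 s.

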